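# Probe the drilled hole in a concrete core and log its depth

### The arm

A 6-joint arm with a two-finger parallel gripper is mounted at the origin on the work surface. World frame = base frame: x ahead of the robot, y to its left, z up, the work surface at z = 0. Lengths are in m, angles in rad, forces in N, time in s.
With the tool pointing down it reaches from about 0.325 to 0.85 m from the base axis. Payload 4.4 kg.
Tool frame: the origin (TCP) lies midway between the tips of the shut fingers; the grasp point (between the pads) lies 19 mm behind it; z points along the fingers, y is the direction in which the jaws open and shut (so a half turn about z gives the same grasp; the last joint's range is limited). The gripper opens to 94 mm and grips with 3 to 60 N. Pads are 16 mm wide; open, the fingers measure 119 mm over their backs; the gripper's body (75 mm by 177 mm) begins 78 mm behind the grasp point.
Start: joints at [-1.369, 0.207, 1.542, -0, 1.393, -0.15], TCP at [0.198, -0.54, 0.205] pointing down, gripper open.
Joint ranges: [-2.73, 2.73], [-0.86, 2.22], [0.23, 2.46], [-1.11, 4.25], [0.08, 2.63], [-2.82, 2.82]. Speed limits (rad/s): [2.79, 2.79, 3.14, 3.14, 3.14, 3.14].

### API

Orientations are given as a rotation vector (axis times angle).
In Python, from bench import bot gives the robot as it stands. Calls block until the motion is done:
- bot.movep(position, orientation): joint-space move of the TCP to a pose.
- bot.servo_line(position, ori=None, v=0.15, threshold=None): straight line of the TCP; ori=None keeps the orientation; v is the mean speed in m/s. With threshold (N) it stops when the force on the tool has changed by that much, and returns True; else False.
- bot.movej(angles): joint-space move.
- bot.open() and bot.gripper_close(): open the fingers fully, or close them until they stop; the grip force is fixed at half the most.
- bot.dwell(seconds).
- bot.inverse_kinematics(position, orientation): joint angles nearest the present ones, or None.
- bot.read_state(): the state.
- bot.grab_frame(name): name is "side" or "top"; returns the picture (480x640x3 uint8, blue, green, red); there is no depth.
- bot.calibration(name): a dict with "fx", "fy", "cx", "cy" (pixels), "distortion" ([k1, k2, p1, p2, k3] as OpenCV has them; the pictures are not rectified), "rvec" (rotation vector, rad) and "tvec" (3), from world to camera coordinates, as OpenCV has them. Camera axes: x right, y down, z forward; pixel columns grow to the right and rows downward; lengths in m; the calibration is good to about 2 mm. A picture is of the moment at which its call begins. calibration takes no time and is no camera call.
A pose or a line that the arm cannot do raises bot.PlanningError and nothing moves.
- bot.close_job(): hands the job in, once; it reports no verdict.
The state is a dict: "time_s": time; "q": joint angles; "qvel": joint speeds; "joint_efforts": joint torques, N m; "position": TCP position; "tcp_rot": TCP orientation; "force": force on the tool from outside, world axes, zero at the start; "ft_torque": the same for the moment, N m; "opening": finger opening in m.
Only numpy, scipy, OpenCV 4.12 (cv2) and the standard library are available. Lean on these libraries where they do the work, as an engineer would, in place of code of your own. Each camera call takes 0.05 s, during which the arm holds its last target. There are 200 camera calls.

### The job

Check how deep the hole in the concrete core is: take the steel depth probe from its timber rest and push it tip first into the hole until it bottoms, and note where its collar stands. Slide the gauge's pointer along its rail until it is level with the place where the collar stood, and snap the probe into the pair of spring clips on the grey rack, its collar between the clips. Leave the other things on the bench standing where they are.

Things in the scene. Friction and masses are not known exactly. Their poses are not given: they have to be found in the camera images.
- probe: Depth probe: straight rod 16 mm in diameter, 200 mm long, about 0.2 kg, with one steel disc collar (30 mm in diameter, 6 mm thick). Steel shaft with a round nose on one side of the collar, black handle, also 16 mm thick, on the other. Origin: collar centre, on the rod's axis; x points along the rod to the tip (120 mm ahead; handle end 80 mm behind); it may be rolled about x.
- probe_collar (a point): Centre of the probe's collar, on the rod's axis, axes as probe. The centre of mass is within 15 mm of it.
- probe_tip (a point): End of the probe's round nose, on its axis, 120 mm ahead of the collar's centre; axes as probe.
- probe_handle (a point): Point on the handle's axis 32 mm behind the collar's centre: the place to grasp (16 mm wide), free on both sides in the rest, in the hole and in the clips; axes as probe.
- rest: Timber rest, fixed. At the start the probe lies loose and level in its two notches, axis 45 mm above the bench, and lifts straight up. Origin under its middle, x along the probe to its tip. Base 185 x 50 x 12 mm; two notched uprights, 12 mm thick, 40 mm wide, 52 mm high, at x = -74.5 and +74.5 mm. The probe's collar is at x = -15 to -5 mm.
- gauge: Gauge board, fixed, with the concrete core (75 mm in diameter, 170 mm long) strapped level on it. Origin on the bench under the hole's mouth; x level, into the hole, z up. Board 12 mm thick, from x = -135 to +205 mm, y = -135 to +50 mm. The pointer's rail runs along x at y = -95 mm, 22 mm high, with end stops 30 mm high.
- hole_mouth (a point): Centre of the mouth of the blind hole in the core's flat end, 70 mm above the bench; axes as gauge, x along the hole's axis, inward. Hole 20 mm in diameter. With the probe home, the collar's centre stands 25 to 60 mm outside the mouth; let go there, the probe stays in the hole, sagging a few mm.
- hole_bottom (a point): Centre of the hole's rigid flat bottom, hidden inside the core, 60 to 95 mm from the mouth; axes as gauge.
- pointer (a joint): Position of the gauge's pointer on its rail, in m, 0 to 0.11, growing outward, away from the core: at value v it lies 5 mm + v outside the plane of the mouth. It slides stiffly (about 3 N) and stays where it is left. It starts near the outer end.
- pointer_knob (a point): Middle of the pointer's black grip block, 55 mm above the bench; block 18 mm along the rail, 26 mm across, from 30 to 76 mm above the bench. Axes as gauge. Best pinched from above, fingers closing along the rail.
- pointer_tip (a point): End of the pointer's steel arm (4 mm thick, 27 mm above the bench), which reaches from the grip block towards the hole's line and ends 15 mm short of it, in the same plane across the rail as the grip block's centre. Axes as gauge.
- rack: Grey clip rack, fixed; origin on the bench under clip_mid, x along the clips' common axis, z up. Base 150 x 70 x 12 mm. Two spring clips open upwards, 10 mm wide, at x = -42 and +42 mm, on blocks 16 mm long (x); between them it is open down to the base.
- clip_mid (a point): Midway between the two clips, 62 mm above the bench, on the line where the snapped-in probe's axis lies; axes as rack. Lips 10 mm and flared guides 20 mm above this point. Press the rod straight down, 10 to 20 N in all, until it snaps past the lips onto the saddles. Either way round; the handle's grasp place fits between the clips too if the collar is about 22 mm to the tip side of this point.
- wash_bottle: Bystander, not to be disturbed: white plastic wash bottle, 60 mm across, 160 mm high, standing. Origin at the centre of its underside.
- tin: Bystander, not to be disturbed: low aluminium sample tin, 72 mm across, 55 mm high, standing. Origin at the centre of its underside.
- weight: Bystander, not to be disturbed: brass balance weight, 48 mm across, 56 mm high, standing between the timber rest and the clip rack. Origin at the centre of its underside.
- small_sieve: Bystander, not to be disturbed: small brass sieve, 100 mm across, 40 mm high. Origin at the centre of its underside.
- sample_cup: Bystander, not to be disturbed: open steel cup, 80 mm across, 60 mm high, standing. Origin at the centre of its underside.
Things that resemble listed ones, but are neither listed nor needed, are in the scene too. Leave any red look-alike of the rack alone.

How it is judged:
On the way:
1. the probe is home in the hole: its tip is within 5 mm of the centre of the hole's bottom and the rod is in line with the hole (distance between probe_tip and hole_bottom below 0.005 m and angle between the x axis of probe_tip and the x axis of hole_mouth, either way round below 0.12 rad), for 0.2 s.
At the end, for the whole second after the job is handed in: Pointer within 5 mm of level with where the collar's centre stood with the probe home (120 mm outside the hole's bottom); probe snapped into both clips (axis within 4 mm in height and sideways and 0.07 rad of the clips' line, collar between the clips), released and at rest (x of pointer_tip in the frame of hole_bottom between -0.125 and -0.115 m and x of probe_collar in the frame of clip_mid between -0.036 and 0.036 m and y of probe_collar in the frame of clip_mid between -0.004 and 0.004 m and z of probe_collar in the frame of clip_mid between -0.004 and 0.004 m and angle between the x axis of probe_tip and the x axis of clip_mid, either way round below 0.07 rad and linear speed of probe below 0.02 m/s and velocity of joint pointer between -0.005 and 0.005 m/s); the robot touches nothing.
It fails at once if the wash bottle is shifted by more than 30 mm or tipped over (distance of wash_bottle from where it was at the start of the episode above 0.03 m or angle between wash_bottle's own z axis and vertical above 0.5 rad).
It fails at once if the tin is shifted by more than 30 mm or tipped over (distance of tin from where it was at the start of the episode above 0.03 m or angle between tin's own z axis and vertical above 0.5 rad).
It fails at once if the weight is shifted by more than 30 mm or tipped over (distance of weight from where it was at the start of the episode above 0.03 m or angle between weight's own z axis and vertical above 0.5 rad).
It fails at once if the small sieve is shifted by more than 30 mm or tipped over (distance of small_sieve from where it was at the start of the episode above 0.03 m or angle between small_sieve's own z axis and vertical above 0.5 rad).
It fails at once if the sample cup is shifted by more than 30 mm or tipped over (distance of sample_cup from where it was at the start of the episode above 0.03 m or angle between sample_cup's own z axis and vertical above 0.5 rad).
It also fails if it takes over 72 s, if anything falls off the work surface, if the arm or the gripper's body presses on something with over 40 N, if the wrist force passes 120 N, or if a joint passes its speed limit or range.

## Working session

There is one attempt and no reset: what is moved stays moved. The work goes in short steps, each a Python script; the robot and the scene stay as the last script left them, time stands still between calls to the robot, and variables do not carry over. Pictures are saved under pics/ and viewed, about 8 in all and at most 12, crops included, and the job is handed in when it is done.

```bash
ls; mkdir -p pics; python3 - <<'E'
from bench import bot
import cv2
for n in("top","side"):
    im=bot.grab_frame(n); cv2.imwrite(f"pics/{n}0.png",im); print(n,bot.calibration(n))
s=bot.read_state();print(s)
E
```

```text
pics
top {'fx': 537.9555370534919, 'fy': 537.9555370534919, 'cx': 316.60948687450036, 'cy': 236.79717882246825, 'distortion': array([0.05656068, 0.        , 0.        , 0.        , 0.        ]), 'rvec': array([ 2.14639102, -2.10131721,  0.19936484]), 'tvec': array([-0.10213033,  0.6270349 ,  1.26046017])}
side {'fx': 530.8267258201087, 'fy': 530.8267258201087, 'cx': 320.37679372066964, 'cy': 236.1414802633528, 'distortion': array([-0.15999798,  0.        ,  0.        ,  0.        ,  0.        ]), 'rvec': array([ 0.09077323, -2.79693985,  1.33407405]), 'tvec': array([0.59915568, 0.14217397, 0.99463612])}
{'time_s': 0.1, 'q': array([-1.36950622e+00,  2.07313829e-01,  1.54278627e+00,  1.89793298e-05,
        1.39350308e+00, -1.50478940e-01]), 'qvel': array([ 0.00224763, -0.00032599, -0.00254421, -0.00035588, -0.00148164,
       -0.00173781]), 'joint_efforts': array([-1.10236815e-03, -3.71864498e+01, -2.82291377e+01,  7.00017577e-02,
        3.10872740e-02, -4.30242005e-05]), 'position': array([ 0.19798302, -0.5390753 ,  0.2044306 ]), 'tcp_rot': array([-3.09114622e+00, -5.49356037e-01,  5.08623498e-05]), 'force': array([-0.21521539,  0.59431919, -0.2833039 ]), 'ft_torque': array([ 0.03611951, -0.00032709,  0.03677879]), 'opening': 0.09396741053113246}
```

View pics/top0.png

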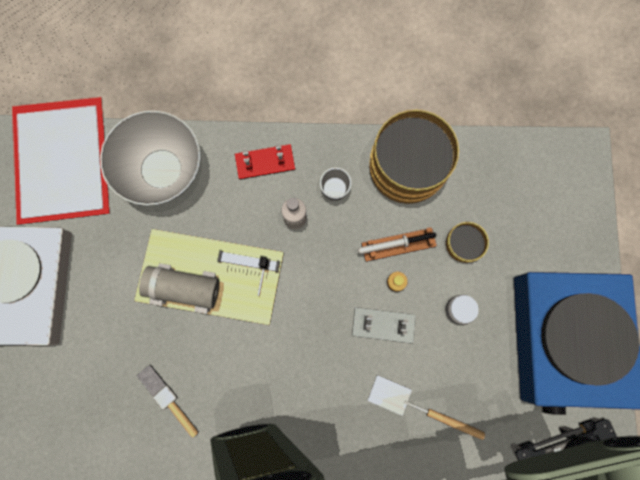

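View pics/side0.png

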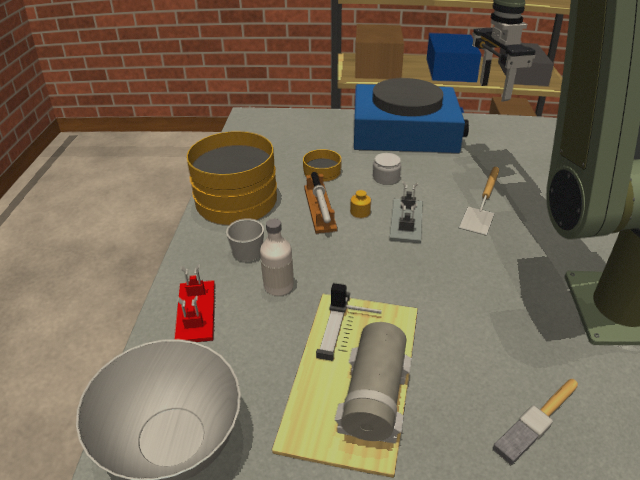

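Top view: the gauge board spans (136–284, 231–323), with the core's mouth end at about (218,292) and the knob at (264,262). The probe runs from its tip (360,252) to its handle (435,236), the grey rack is at (384,325) and the bottle at (293,212). The side view agrees. Next I'll measure by colour masks.

```bash
cat > h.py <<'E'
from bench import bot
import numpy as np, cv2
def cal(n):
    c=bot.calibration(n); K=np.array([[c["fx"],0,c["cx"]],[0,c["fy"],c["cy"]],[0,0,1.]])
    return K,c["distortion"],cv2.Rodrigues(c["rvec"])[0],c["tvec"],c["rvec"]
def ray(n,p):
    K,d,R,t,_=cal(n); u=cv2.undistortPoints(np.array([[p]],float),K,d)[0,0]
    return -R.T@t, R.T@np.r_[u,1]
def onz(n,p,z):
    o,r=ray(n,p); return o+r*(z-o[2])/r[2]
def tri(p,q):
    (a,r),(b,s)=ray("top",p),ray("side",q); k=np.linalg.lstsq(np.c_[r,-s],b-a,rcond=None)[0]
    A,B=a+k[0]*r,b+k[1]*s; return (A+B)/2,np.linalg.norm(A-B)
def pix(n,P):
    K,d,R,t,rv=cal(n); return cv2.projectPoints(np.array(P,float).reshape(-1,3),rv,t,K,d)[0][:,0]
def blobs(mask,amin=20):
    n,l,s,c=cv2.connectedComponentsWithStats(mask.astype(np.uint8)*255)
    return [(c[i].round(1),s[i]) for i in range(1,n) if s[i][4]>=amin],l
E
python3 - <<'E'
from h import *
im=cv2.imread("pics/top0.png"); hsv=cv2.cvtColor(im,cv2.COLOR_BGR2HSV)
H,S,V=cv2.split(hsv)
def roi(m,x0,y0,x1,y1):
    o=np.zeros_like(m);o[y0:y1,x0:x1]=m[y0:y1,x0:x1];return o
yel=roi((H>22)&(H<36)&(S>60)&(V>100),125,220,295,335)
c=cv2.convexHull(np.argwhere(yel)[:,::-1].astype(np.int32)); r=cv2.boxPoints(cv2.minAreaRect(c)); print("board",[ (p.round(1),onz("top",p,.012)[:2].round(4)) for p in r])
blk=roi((V<45),250,245,285,275); print("knob",blobs(blk,8)[0])
org=roi((H<14)&(S>120)&(V>50),350,220,450,270); c=np.argwhere(org)[:,::-1].astype(np.int32); r=cv2.boxPoints(cv2.minAreaRect(cv2.convexHull(c))); print("rest",r.round(1).tolist())
han=roi((V<60),395,225,445,255); print("handle",blobs(han,8)[0])
print([ (k,onz("top",p,z)[:2].round(3)) for k,p,z in (("bottle",(294,205),.14),("cup",(335,183),.06),("weight",(398,281),.05),("tin",(463,309),.055),("sieve",(468,242),.04),("tip",(360,252),.045),("hend",(435,236),.045),("mouth",(218,292),.07))])
a=cv2.resize(im[215:335,210:330],None,fx=4,fy=4,interpolation=2);b=cv2.resize(im[220:350,345:445],None,fx=3.7,fy=3.7,interpolation=2)[:480]
cv2.imwrite("pics/crop1.png",np.hstack([a[:,:430],b]))
s=cv2.imread("pics/side0.png"); a=cv2.resize(s[160:245,300:440],None,fx=5,fy=5,interpolation=2); cv2.imwrite("pics/crop2.png",a)
E
```

```text
board [(array([134.5, 301. ], dtype=float32), array([0.4673, 0.3568])), (array([147. , 228.5], dtype=float32), array([0.65  , 0.3411])), (array([282.9, 251.9], dtype=float32), array([ 0.5971, -0.0043])), (array([270.4, 324.4], dtype=float32), array([0.4162, 0.0204]))]
knob [(array([264.1, 263. ]), array([261, 258,   7,  11,  53], dtype=int32))]
rest [[361.5, 242.60000610351562], [431.3999938964844, 227.5], [435.3999938964844, 245.6999969482422], [365.3999938964844, 260.8999938964844]]
handle [(array([422. , 237.2]), array([409, 232,  27,  11, 141], dtype=int32))]
[('bottle', array([ 0.688, -0.035])), ('cup', array([ 0.766, -0.132])), ('weight', array([ 0.526, -0.289])), ('tin', array([ 0.462, -0.442])), ('sieve', array([ 0.628, -0.464])), ('tip', array([ 0.596, -0.197])), ('hend', array([ 0.64 , -0.382])), ('mouth', array([0.488, 0.143]))]
```

View pics/crop1.png

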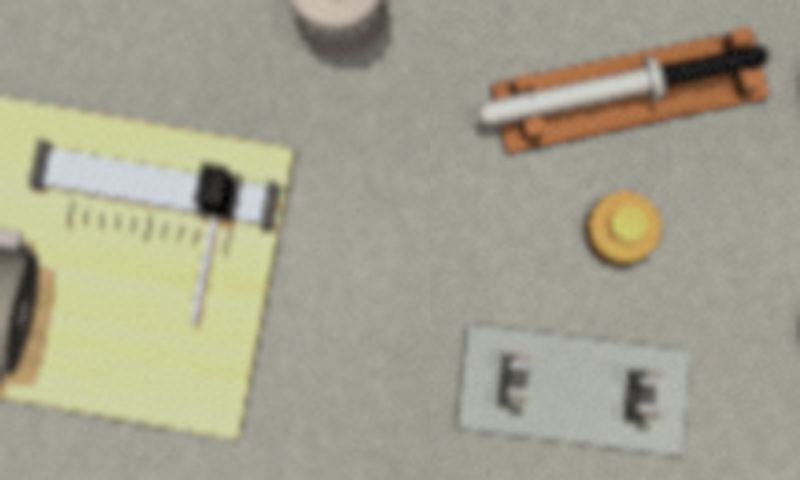

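View pics/crop2.png

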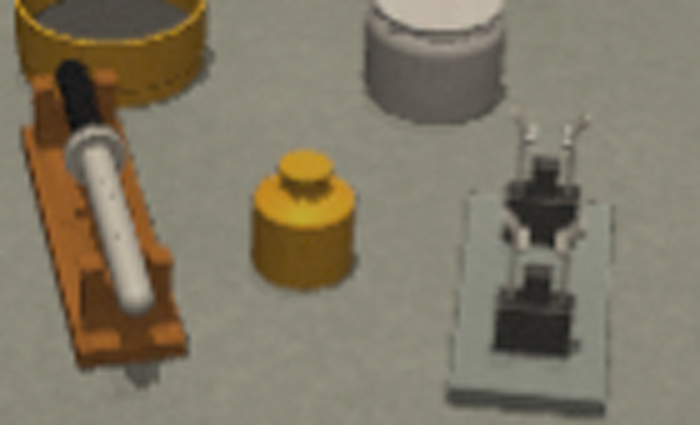

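Crop1 shows the collar at top pixel (405.8,241), the tip at (360,250) and the handle end at (435,235). The clips are at about (368,323) and (402,327). Crop2 shows the clip lips and guides clearly from the side. Next I'll compute the frames.

```bash
python3 - <<'E'
from h import *
im=cv2.imread("pics/top0.png"); H,S,V=cv2.split(cv2.cvtColor(im,cv2.COLOR_BGR2HSV))
# core silhouette
core=~((H>20)&(H<38)&(S>55)); top=[];bot_=[]
for x in list(range(164,200)):
    col=core[240:320,x]; y=int(288-240+(x-180)*.12)
    a=y
    while a>0 and col[a]: a-=1
    b=y
    while b<79 and col[b]: b+=1
    top.append((x,a+240+.5)); bot_.append((x,b+240-.5))
print([t[1] for t in top][::4],[t[1] for t in bot_][::4])
N=[]
for e in (top,bot_):
    e=np.array(e); p=np.polyfit(e[:,0],e[:,1],1); r=np.abs(np.polyval(p,e[:,0])-e[:,1])<1.2; p=np.polyfit(e[r,0],e[r,1],1)
    o,r1=ray("top",(165,np.polyval(p,165)));_,r2=ray("top",(198,np.polyval(p,198))); n=np.cross(r1,r2); N.append(n/np.linalg.norm(n))
n=N[0]-N[1] if abs((N[0]-N[1])[0])<0 else N[0]+N[1]
n/=np.linalg.norm(n)  # bisector plane through o
ang=np.arccos(abs(N[0]@N[1])); 
for y in (.148,.25):
    x=o[0]-(n[1]*(y-o[1])+n[2]*(.07-o[2]))/n[0]; print("core axis",x.round(4),y, "radius est",np.sin(ang/2)*np.linalg.norm([o[0]-x,o[2]-.07]))
R=lambda c:(345+(c[0]-430)/3.7,220+c[1]/3.7)
cs=[onz("top",R(c),.012)[:2] for c in((468,325),(688,350),(683,455),(460,428))]; print("rack corners",np.round(cs,4),"c",np.mean(cs,0).round(4), [np.linalg.norm(cs[i]-cs[i-1]).round(4) for i in range(4)])
for k in ((0,1),(3,2)): d=cs[k[0]]-cs[k[1]]; print(np.degrees(np.arctan2(d[1],d[0])))
S2=lambda c:np.array((300+c[0]/5,160+c[1]/5))
# guide tips in side at z=.082 ; lips z=.072
print("lips near",onz("side",S2((542,233)),.072).round(4),"lips far",onz("side",S2((552,131)),.072).round(4))
print("probe tri",[ (tri(R(a),S2(b))[0].round(4),tri(R(a),S2(b))[1].round(4)) for a,b in (((487,112),(137,300)),((655,78),(95,152)),((760,55),(70,70)))])
print("probe z.045",[onz("top",R(a),.045).round(4) for a in ((482,113),(655,78),(765,54))],[onz("side",S2(a),.045).round(4) for a in ((137,308),(95,152),(68,62))])
print("knob", onz("top",(264.1,263),.07).round(4), "tip arm",onz("top",(210+195/4,215+322/4),.027).round(4))
E
```

```text
[262.5, 263.5, 268.5, 270.5, 271.5, 272.5, 272.5, 273.5, 274.5] [318.5, 302.5, 302.5, 303.5, 304.5, 305.5, 306.5, 306.5, 318.5]
core axis 0.5433 0.148 radius est 0.6622496135694634
core axis 0.513 0.25 radius est 0.6605258294759611
rack corners [[ 0.461  -0.1882]
 [ 0.4478 -0.3349]
 [ 0.3792 -0.3305]
 [ 0.3932 -0.1833]] c [ 0.4203 -0.2592] [np.float64(0.0679), np.float64(0.1472), np.float64(0.0687), np.float64(0.1478)]
84.87576467226219
84.5625188497288
lips near [ 0.4241 -0.2154  0.072 ] lips far [ 0.4147 -0.2957  0.072 ]
probe tri [(array([ 0.5997, -0.1977,  0.0418]), np.float64(0.0019)), (array([ 0.6257, -0.3098,  0.0429]), np.float64(0.0006)), (array([ 0.6429, -0.3799,  0.0435]), np.float64(0.0003))]
probe z.045 [array([ 0.5994, -0.1942,  0.045 ]), array([ 0.6256, -0.3095,  0.045 ]), array([ 0.6435, -0.3829,  0.045 ])] [array([ 0.5982, -0.1875,  0.045 ]), array([ 0.6251, -0.3066,  0.045 ]), array([ 0.6441, -0.3849,  0.045 ])]
knob [0.5601 0.0362 0.07  ] tip arm [0.4852 0.0503 0.027 ]
```

```bash
cat >> h.py <<'E'
def ori(yaw): # tool x at yaw (deg), z down
    a=np.radians(yaw); x=np.array([np.cos(a),np.sin(a),0]); z=np.array([0,0,-1.]); return cv2.Rodrigues(np.c_[x,np.cross(z,x),z])[0][:,0]
def go(p,yaw,v=.15,**k): return bot.servo_line(np.array(p,float),ori(yaw),v=v,**k)
def st(): s=bot.read_state(); print(round(s["time_s"],2),s["position"].round(4),s["force"].round(1),s["opening"].round(4),s["q"].round(2)); return s
E
python3 - <<'E'
from h import *
im=cv2.imread("pics/top0.png"); H,S,V=cv2.split(cv2.cvtColor(im,cv2.COLOR_BGR2HSV))
core=~((H>20)&(H<38)&(S>55)); E=[]
for sgn in(-1,1):
    e=[]
    for x in range(174,196):
        y=int(288+(x-180)*.12)
        while core[y,x] and 240<y<330: y+=sgn
        e.append((x,y-sgn*.5))
    l=cv2.fitLine(np.array(e,np.float32),cv2.DIST_HUBER,0,.5,.01)[:,0]; E.append(l); print([q[1] for q in e][::3],l)
N=[]
for vx,vy,x0,y0 in E:
    f=lambda x:(x,y0+(x-x0)*vy/vx); o,a=ray("top",f(174)); _,b=ray("top",f(196)); n=np.cross(a,b); N.append(n/np.linalg.norm(n))
n=N[0]+N[1]; n/=np.linalg.norm(n); an=np.arccos(N[0]@N[1])
for y in(.148,.25):
    x=o[0]-(n[1]*(y-o[1])+n[2]*(.07-o[2]))/n[0]; print("axis",x.round(4),y,"rad",np.sin(an/2)*np.linalg.norm([o[0]-x,o[2]-.07]))
bot.open(); g=np.array([.632,-.339])
bot.movep([*g,.16],ori(102.8)); st()
go([*g,.026],102.8,v=.12); bot.gripper_close(); st()
go([*g,.17],102.8,v=.12); st()
for n in("top","side"): cv2.imwrite(f"pics/{n}1.png",bot.grab_frame(n))
E
```

```text
[270.5, 270.5, 271.5, 271.5, 272.5, 272.5, 273.5, 274.5] [9.8188585e-01 1.8947348e-01 1.8450000e+02 2.7218182e+02]
[303.5, 303.5, 304.5, 305.5, 305.5, 306.5, 306.5, 329.5] [9.8000157e-01 1.9898987e-01 1.8339999e+02 3.0520001e+02]
axis 0.4814 0.148 rad 0.04017905354759748
axis 0.4996 0.25 rad 0.04022554132650641Traceback (most recent call last):
  File "<stdin>", line 18, in <module>
  File "h.py", line 22, in st
    def st(): s=bot.read_state(); print(round(s["time_s"],2),s["position"].round(4),s["force"].round(1),s["opening"].round(4),s["q"].round(2)); return s
                                                                                                        ^^^^^^^^^^^^^^^^^^
AttributeError: 'float' object has no attribute 'round'
```

```bash
sed -i 's/s\["opening"\].round(4)/round(float(s["opening"]),4)/' h.py
python3 - <<'E'
from h import *
g=np.array([.632,-.339]); st()
go([*g,.026],102.8,v=.12); bot.gripper_close(); st()
go([*g,.17],102.8,v=.12); st()
# approach outside mouth: grasp->tip 152 mm ahead, tip 25 mm outside
a=np.radians(80.9); u=np.array([np.cos(a),np.sin(a)]); m=np.array([.483,.148])
bot.movep([*(m-(.152+.03)*u),.15],ori(80.9)); go([*(m-(.152+.03)*u),.051],80.9,v=.1); st()
for n in("top","side"): cv2.imwrite(f"pics/{n}1.png",bot.grab_frame(n))
A=cv2.imread("pics/top1.png")[220:340,130:330];B=cv2.imread("pics/side1.png")[230:460,270:450]
A=cv2.resize(A,None,fx=4,fy=4,interpolation=2);B=cv2.resize(B,None,fx=3.2,fy=3.2,interpolation=2)
cv2.imwrite("pics/A1.png",A[:,:800]);cv2.imwrite("pics/B1.png",B[:600])
E
```

```text
2.07 [ 0.6312 -0.3404  0.1603] [ 0.5 -0.3 -0. ] 0.094 [-0.61  0.54  1.19 -0.    1.41 -0.84]
4.53 [ 0.6323 -0.339   0.0261] [ 0.4 -0.1  0.1] 0.0152 [-0.61  0.67  1.28  0.    1.19 -0.84]
5.88 [ 0.6313 -0.3385  0.1684] [-0.1 -0.1 -3.8] 0.0152 [-0.61  0.53  1.18 -0.    1.43 -0.84]
8.35 [ 0.455  -0.0319  0.0517] [ 0.4  0.2 -3.4] 0.0149 [-0.26  0.15  1.96  0.    1.03 -0.1 ]
```

View pics/A1.png

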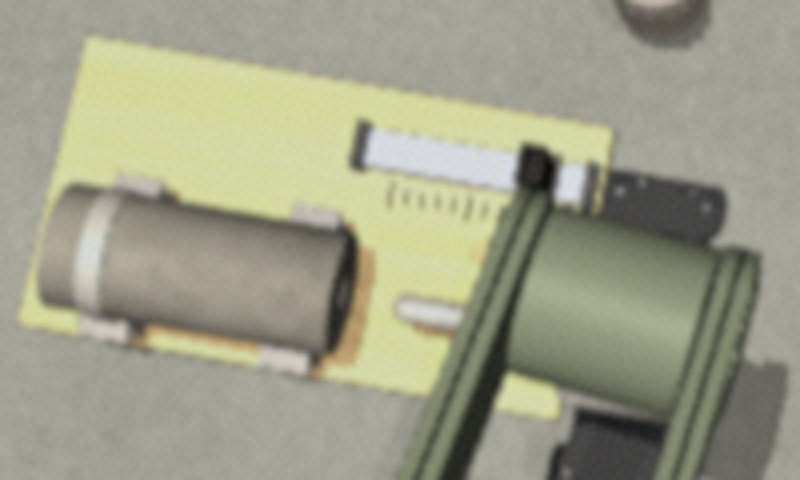

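View pics/side1.png

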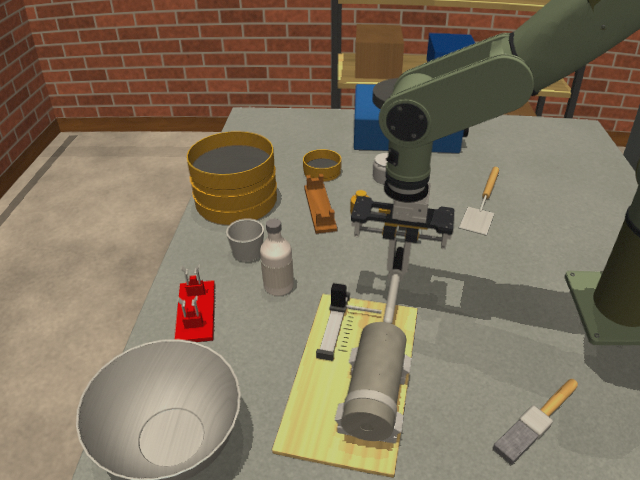

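A1 shows the core edges running (80,185)–(345,222) and (50,303)–(325,352) in the crop, with the held rod's nose at (394,306) and its axis through about (430,313). The side view shows the probe level in front of the mouth. Next I'll compare the rod and core lines from this single image.

```bash
python3 - <<'E'
from h import *
im=cv2.imread("pics/top1.png"); b,g,r=[c.astype(int) for c in cv2.split(im)]
yel=(g-b); G=np.array([yel[:, x] for x in range(640)]).T.astype(float)
def cross(x,y0,y1,thr):  # subpixel threshold crossing from y0 to y1
    s=1 if y1>y0 else -1; ys=np.arange(y0,y1,s); v=G[ys,x]
    i=np.argmax(v>thr); 
    return ys[i-1]+s*(thr-v[i-1])/(v[i]-v[i-1])
def line(xs,f,s,L,thr):
    e=np.array([(x,cross(x,int(f(x)),int(f(x))+s*L,thr)) for x in xs],np.float32)
    l=cv2.fitLine(e,cv2.DIST_HUBER,0,.3,.01)[:,0]; return l,np.std(e[:,1]-(l[3]+(e[:,0]-l[2])*l[1]/l[0]))
def axis(ls,z,x0,x1,R):
    N=[]
    for vx,vy,a,c in ls:
        F=lambda x:(x,c+(x-a)*vy/vx); o,p=ray("top",F(x0));_,q=ray("top",F(x1)); n=np.cross(p,q);N.append(n/np.linalg.norm(n))
    n=N[0]+N[1]; an=np.arccos(N[0]@N[1]); out=[]
    for y in(0,.148,.25): out.append(round(o[0]-(n[1]*(y-o[1])+n[2]*(z-o[2]))/n[0],4))
    print("x at y=0,.148,.25:",out,"rad",np.sin(an/2)*np.linalg.norm([o[0]-out[1],o[2]-z]),"yaw",np.degrees(np.arctan2(.25,out[2]-out[0])))
print("prof core",yel[255:320:2,190].tolist()); print("prof rod",yel[285:312,238].tolist())
print("profile across mouth row 288", yel[288,205:245].tolist())
core=lambda x:288+(x-180)*.16
for nm,xs,f,L,z in (("core",[x for x in range(172,194)],core,30,.07),("rod",range(232,244),lambda x:297.5+(x-237)*.16,10,.07)):
    for thr in (20,30,):
        A=line(xs,f,-1,L,thr);B=line(xs,f,1,L,thr);print(nm,thr,A,B); axis([A[0],B[0]],z,xs[0],xs[-1],0)
print("tip",onz("top",(130+394/4,220+306/4),.07).round(4))
E
```

```text
prof core [54, 51, 52, 55, 55, 53, 55, 58, 57, 29, 9, 11, 12, 14, 14, 16, 15, 16, 17, 16, 15, 15, 13, 12, 9, 34, 49, 53, 24, 10, 11, 11, 10]
prof rod [50, 51, 50, 54, 57, 57, 58, 56, 56, 46, 24, 10, 4, 4, 6, 10, 16, 31, 45, 56, 60, 62, 63, 65, 64, 63, 62]
profile across mouth row 288 [14, 14, 14, 14, 13, 15, 14, 12, 10, 8, 2, 6, 4, 14, 30, 41, 46, 47, 48, 58, 58, 58, 60, 58, 56, 59, 57, 56, 56, 56, 56, 55, 56, 54, 54, 53, 53, 53, 52, 55]
core 20 (array([9.8310041e-01, 1.8306717e-01, 1.8580000e+02, 2.7276999e+02],
      dtype=float32), np.float32(0.4398084)) (array([9.8533547e-01, 1.7062838e-01, 1.8439999e+02, 3.0305338e+02],
      dtype=float32), np.float32(0.07613745))
x at y=0,.148,.25: [np.float64(0.4613), np.float64(0.485), np.float64(0.5013)] rad 0.03429633112888944 yaw 80.90972307917768
core 30 (array([9.8297602e-01, 1.8373390e-01, 1.8580000e+02, 2.7218878e+02],
      dtype=float32), np.float32(0.46945733)) (array([9.8408884e-01, 1.7767698e-01, 1.8430000e+02, 3.0373605e+02],
      dtype=float32), np.float32(0.06987787))
x at y=0,.148,.25: [np.float64(0.4603), np.float64(0.4846), np.float64(0.5013)] rad 0.036011775318570284 yaw 80.68640109069499
rod 20 (array([9.8797387e-01, 1.5462108e-01, 2.3800000e+02, 2.9524625e+02],
      dtype=float32), np.float32(0.05551047)) (array([9.7664851e-01, 2.1484336e-01, 2.3839999e+02, 3.0131204e+02],
      dtype=float32), np.float32(0.1264472))
x at y=0,.148,.25: [np.float64(0.4588), np.float64(0.4835), np.float64(0.5004)] rad 0.04085177016901584 yaw 80.55254436650145
rod 30 (array([9.8609036e-01, 1.6621028e-01, 2.3750000e+02, 2.9463220e+02],
      dtype=float32), np.float32(0.05549837)) (array([9.7093362e-01, 2.3934892e-01, 2.3839999e+02, 3.0202887e+02],
      dtype=float32), np.float32(0.16889307))
x at y=0,.148,.25: [np.float64(0.4569), np.float64(0.4843), np.float64(0.5032)] rad 0.049697518573083216 yaw 79.50770230759235
tip [0.4782 0.1174 0.07  ]
```

```bash
python3 - <<'E'
from h import *
a=np.radians(80.9); u=np.array([np.cos(a),np.sin(a)]); m=np.array([.4845,.148])
go([*(m-.182*u),.0508],80.9,v=.05); bot.dwell(.2); st()
hit=go([*(m-(.152-.105)*u),.0508],80.9,v=.035,threshold=10); s=st(); print(hit,"tip depth",(s["position"][:2]-m)@u+.152, "lat",np.cross(u,s["position"][:2]-m))
bot.dwell(.2); st()
for n in("top","side"): cv2.imwrite(f"pics/{n}2.png",bot.grab_frame(n))
A=cv2.resize(cv2.imread("pics/top2.png")[235:335,190:300],None,fx=4,fy=4,interpolation=2);B=cv2.resize(cv2.imread("pics/side2.png")[200:360,330:430],None,fx=2.5*1.0,fy=2.5,interpolation=2)
cv2.imwrite("pics/C2.png",np.hstack([A,B[:400]]))
E
```

```text
8.9 [ 0.4557 -0.0317  0.0508] [ 0.3 -0.5 -2.3] 0.0152 [-0.26  0.15  1.96  0.    1.03 -0.1 ]
11.76 [0.4729 0.0806 0.05  ] [-0.  -1.4 -2.4] 0.0153 [-0.01  0.2   1.9  -0.01  1.04  0.15]
True tip depth 0.08357525630027537 lat 0.0007414263491858936
11.96 [0.4727 0.0806 0.0496] [ 1.3 -2.  -1. ] 0.0154 [-0.01  0.2   1.9  -0.01  1.04  0.15]<stdin>:4: DeprecationWarning: Arrays of 2-dimensional vectors are deprecated. Use arrays of 3-dimensional vectors instead. (deprecated in NumPy 2.0)
```

View pics/C2.png

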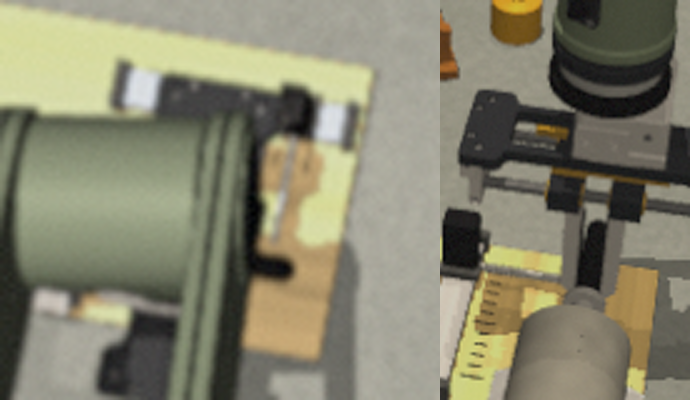

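The push stopped at a depth of 84 mm, which is within 60–95, with the collar just outside the mouth. I'll press again to confirm it's bottomed, let go, rise and measure the collar directly.

```bash
python3 - <<'E'
from h import *
a=np.radians(80.9); u=np.array([np.cos(a),np.sin(a)]); m=np.array([.4845,.148])
p=bot.read_state()["position"]
hit=go([*(m+((p[:2]-m)@u+.008)*u),.0505],80.9,v=.02,threshold=14); s=st(); print(hit,"depth",(s["position"][:2]-m)@u+.152)
bot.dwell(.3); s=st(); print("depth",(s["position"][:2]-m)@u+.152)
print("handle end in top2", (onz("top",(262.5,302),.07)[:2]-m)@u)
bot.open(); p=bot.read_state()["position"]; go([*p[:2],.16],80.9,v=.15)
q=m-.19*u; bot.movep([*(q+np.array([-.06,-.0])),.22],ori(80.9)); st()
for n in("top","side"): cv2.imwrite(f"pics/{n}3.png",bot.grab_frame(n))
A=cv2.resize(cv2.imread("pics/top3.png")[235:335,190:300],None,fx=4,fy=4,interpolation=2);B=cv2.resize(cv2.imread("pics/side3.png")[230:360,320:425],None,fx=3.4,fy=3.4,interpolation=2)
cv2.imwrite("pics/C3.png",np.hstack([A,B[:400]]))
E
```

```text
12.37 [0.4726 0.0805 0.0493] [ 0.9 -2.  -0.1] 0.0153 [-0.    0.21  1.9  -0.01  1.04  0.16]
True depth 0.0834757357812109
12.67 [0.4727 0.0805 0.0492] [ 0.9 -1.7  0.8] 0.0152 [-0.    0.21  1.9  -0.01  1.04  0.16]
depth 0.08346516935404875
handle end in top2 -0.11315180440764926
15.49 [ 0.3943 -0.0392  0.2191] [ 0.1  0.2 -0.3] 0.0941 [-0.32 -0.21  1.93  0.    1.42 -0.16]
```

View pics/C3.png

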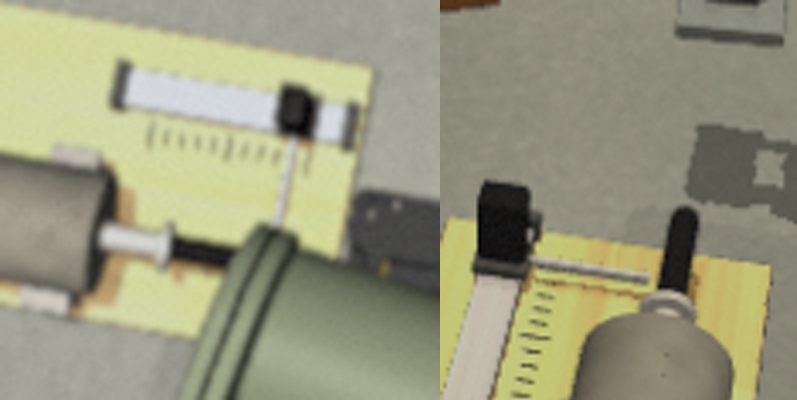

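C3 shows the probe resting in the hole with its collar at crop (165,245), which is top pixel (231.3,296.3). The arm tip is at (260.5,290) and the knob at (264,262). The second push stopped within 0.1 mm of the first, so the probe is bottomed.

```bash
python3 - <<'E'
from h import *
a=np.radians(80.9); u=np.array([np.cos(a),np.sin(a)]); v=np.array([-u[1],u[0]]); m=np.array([.4845,.148])
f=lambda P:(((P[:2]-m)@u).round(4),((P[:2]-m)@v).round(4))
S=lambda x,y:(320+(x-440)/3.4,230+y/3.4); T=lambda x,y:(190+x/4,235+y/4)
print("collar top",f(onz("top",T(165,245),.069)),"tri",tri(T(165,245),S(670,303)), f(tri(T(165,245),S(670,303))[0]))
print("collar kin",.0835-.120)
# knob top face z=.076, arm end z=.027, arm root
im=cv2.imread("pics/top3.png");V=im.max(2);k=np.zeros_like(V);k[252:272,256:272]=V[252:272,256:272]<50
print(blobs(k,8)[0])
for p,z in ((T(295,104),.076),(T(295,104),.07)): print("knob",f(onz("top",p,z)))
print("arm",f(onz("top",T(281,222),.027)),f(onz("top",T(290,150),.027)))
print("arm side",f(onz("side",S(648,278),.027)),f(onz("side",S(540,265),.027)),"knob side top",f(onz("side",S(505,190),.076)))
print("stops",f(onz("top",T(122,85),.03)),f(onz("top",T(350,127),.03)))
print("bottle",f(np.r_[.688,-.035,0]))
E
```

```text
collar top (np.float64(-0.0374), np.float64(-0.0004)) tri (array([0.47824021, 0.11096646, 0.07014482]), np.float64(0.0013083273299969514)) (np.float64(-0.0376), np.float64(0.0003))
collar kin -0.03649999999999999
[(array([263.9, 263. ]), array([260, 258,   8,  11,  62], dtype=int32))]
knob (np.float64(-0.0974), np.float64(-0.0962))
knob (np.float64(-0.0967), np.float64(-0.0969))
arm (np.float64(-0.0975), np.float64(-0.0288)) (np.float64(-0.0941), np.float64(-0.0734))
arm side (np.float64(-0.0924), np.float64(-0.0153)) (np.float64(-0.0895), np.float64(-0.0739)) knob side top (np.float64(-0.0931), np.float64(-0.0946))
stops (np.float64(0.016), np.float64(-0.0944)) (np.float64(-0.1282), np.float64(-0.0938))
bottle (np.float64(-0.1485), np.float64(-0.2299))
```

```bash
python3 - <<'E'
from h import *
a=np.radians(80.9); u=np.array([np.cos(a),np.sin(a)]); v=np.array([-u[1],u[0]]); m=np.array([.4845,.148])
P=lambda s,t,z:[*(m+s*u+t*v),z]; Y=170.9
bot.movep(P(-.096,-.095,.13),ori(Y)); go(P(-.096,-.095,.040),Y,v=.12); bot.gripper_close(); s=st(); print((s["position"][:2]-m)@u)
go(P(-.037,-.095,.040),Y,v=.04); bot.dwell(.2); s=st(); x=(s["position"][:2]-m)@u; print(x)
if abs(x+.037)>.0008: go(P(-.074-x,-.095,.040),Y,v=.02); bot.dwell(.2); s=st(); print((s["position"][:2]-m)@u)
bot.open(); go(P(-.037,-.095,.15),Y,v=.15)
bot.movep([.40,-.05,.22],ori(80.9)); st()
for n in("top","side"): cv2.imwrite(f"pics/{n}4.png",bot.grab_frame(n))
A=cv2.resize(cv2.imread("pics/top4.png")[235:335,190:300],None,fx=4,fy=4,interpolation=2);B=cv2.resize(cv2.imread("pics/side4.png")[230:360,320:425],None,fx=3.4,fy=3.4,interpolation=2)
cv2.imwrite("pics/C4.png",np.hstack([A,B[:400]]))
E
```

```text
18.86 [0.5632 0.0387 0.0399] [-0.2  2.  -0. ] 0.0179 [-0.09  0.37  1.7   0.    1.06 -1.5 ]
-0.09543957953661915
20.68 [0.5724 0.0966 0.04  ] [-1.3  0.4  0.4] 0.0179 [ 0.02  0.4   1.66  0.    1.08 -1.39]
-0.03689593023932798
23.92 [ 0.4    -0.0498  0.2194] [-0.6  0.4 -1. ] 0.0939 [-0.34 -0.19  1.91  0.    1.42 -0.18]
```

View pics/C4.png

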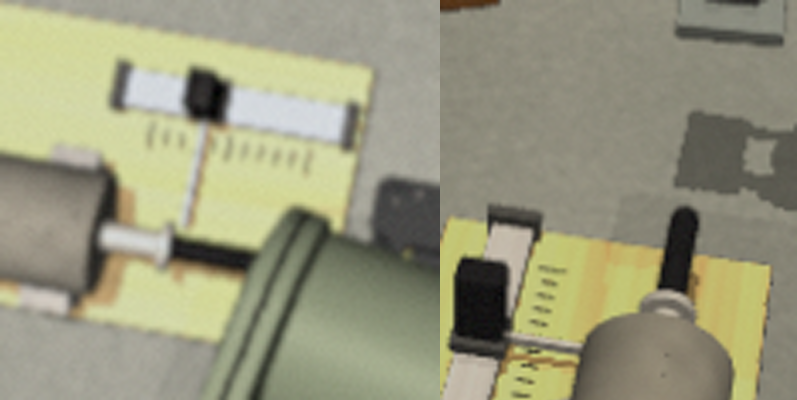

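The pointer arm now lines up with the collar: its tip is at crop (185,222), which matches a 58.5 mm slide ending at -36.9 mm, and the probe is undisturbed. Next I'll regrasp, withdraw and hover over the clips.

```bash
python3 - <<'E'
from h import *
a=np.radians(80.9); u=np.array([np.cos(a),np.sin(a)]); m=np.array([.4845,.148])
g=np.array([.4727,.0805])
bot.movep([*g,.15],ori(80.9)); go([*g,.049],80.9,v=.12); bot.gripper_close(); st()
go([*(g-.11*u),.0495],80.9,v=.08); st(); go([*(g-.11*u),.16],80.9,v=.15)
Y=84; d=np.array([np.cos(np.radians(Y)),np.sin(np.radians(Y))]); q=np.array([.420,-.2575])-.010*d
bot.movep([*q,.16],ori(Y)); go([*q,.086],Y,v=.1); bot.dwell(.2); st()
for n in("top","side"): cv2.imwrite(f"pics/{n}5.png",bot.grab_frame(n))
A=cv2.resize(cv2.imread("pics/top5.png")[285:365,340:430],None,fx=4.4,fy=4.4,interpolation=2);B=cv2.resize(cv2.imread("pics/side5.png")[170:250,370:450],None,fx=5,fy=5,interpolation=2)
cv2.imwrite("pics/C5.png",np.hstack([A[:352],np.zeros((352,4,3),np.uint8),B[:352]]))
E
```

```text
26.9 [0.4727 0.0805 0.049 ] [-0.   0.4 -1. ] 0.0153 [-0.01  0.2   1.91  0.    1.03  0.15]
28.43 [ 0.4553 -0.0277  0.0495] [-0.6  0.  -2.3] 0.0149 [-0.25  0.16  1.96  0.    1.02 -0.09]
31.36 [ 0.4195 -0.2679  0.0868] [ 0.1  0.2 -2.6] 0.0151 [-0.74  0.18  1.84  0.    1.12 -0.64]
```

View pics/C5.png

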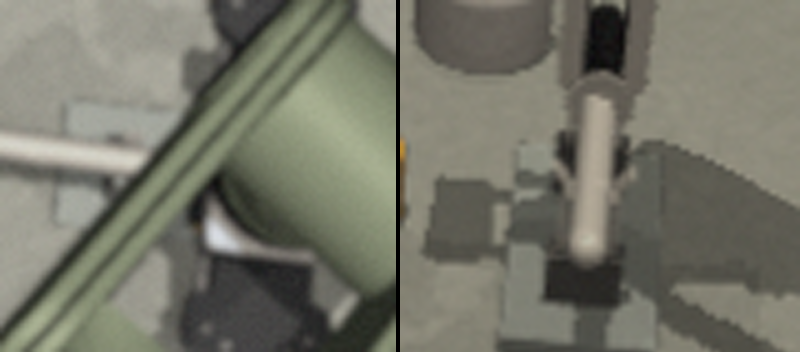

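```bash
python3 - <<'E'
from h import *
S=lambda x,y:(370+(x-400)/5,170+y/5)
g=np.array([.4195,-.2679]);d=np.array([np.cos(np.radians(84)),np.sin(np.radians(84))])
for t in(.152,.145): print("pred tip px",[( (pix("side",[*(g+t*d),z])[0]-[370,170])*5+[400,0]).round(0) for z in(.1,.106)])
for p in ((596,130),(594,180),(590,230)):
    for z in(.102,.106): print(p,z,onz("side",S(*p),z)[:2].round(4))
for y in(-.2154,-.2955): print("lips line pred x at y",y, (g+(y-g[1])/d[1]*d)[0].round(4))
# lips re-measured in top0 (z .076 mid of prongs)
T=lambda x,y:(345+(x-430)/3.7,220+y/3.7)
for p in((515,383),(643,397)): print("clip top",onz("top",T(*p),.06)[:2].round(4))
E
```

```text
pred tip px [array([585., 270.]), array([586., 258.])]
pred tip px [array([586., 259.]), array([587., 247.])]
(596, 130) 0.102 [ 0.4253 -0.2122]
(596, 130) 0.106 [ 0.426  -0.2064]
(594, 180) 0.102 [ 0.4284 -0.1756]
(594, 180) 0.106 [ 0.4291 -0.17  ]
(590, 230) 0.102 [ 0.4321 -0.1408]
(590, 230) 0.106 [ 0.4328 -0.1354]
lips line pred x at y -0.2154 0.425
lips line pred x at y -0.2955 0.4166
clip top [ 0.422  -0.2151]
clip top [ 0.4151 -0.2969]
```

The rod is level and within about 1 mm of the clip line. I'll shift it by -1 mm in x and press down.

```bash
python3 - <<'E'
from h import *
Y=84.2; d=np.array([np.cos(np.radians(Y)),np.sin(np.radians(Y))]); q=np.array([.419,-.2575])-.008*d
go([*q,.082],Y,v=.05)
for z in(.062,.056,.050,.046,.0425,.0415):
    h=go([*q,z],Y,v=.04,threshold=40); s=st()
    if h: print("hit"); break
for n in("top","side"): cv2.imwrite(f"pics/{n}6.png",bot.grab_frame(n))
cv2.imwrite("pics/C6.png",cv2.resize(cv2.imread("pics/side6.png")[160:250,360:450],None,fx=6,fy=6,interpolation=2))
E
```

```text
32.36 [ 0.4185 -0.2656  0.062 ] [ 1.4 -0.2 -1.6] 0.0153 [-0.74  0.21  1.86  0.    1.07 -0.64]
32.66 [ 0.4179 -0.2658  0.0557] [ 0.3 -1.7 -1. ] 0.0153 [-0.74  0.22  1.87 -0.    1.05 -0.64]
32.96 [ 0.4173 -0.2646  0.0487] [ 0.7 -0.8 -6.3] 0.0149 [-0.74  0.23  1.87  0.    1.04 -0.64]
33.21 [ 0.4182 -0.2654  0.047 ] [-2.   2.2  5.8] 0.0149 [-0.74  0.24  1.87 -0.    1.04 -0.64]
33.46 [ 0.4183 -0.2658  0.0462] [-7.7  6.  24. ] 0.0153 [-0.74  0.24  1.87 -0.    1.03 -0.64]
33.71 [ 0.4183 -0.2659  0.0461] [-9.3  6.7 29.9] 0.0152 [-0.74  0.24  1.87 -0.    1.03 -0.64]
```

View pics/C6.png

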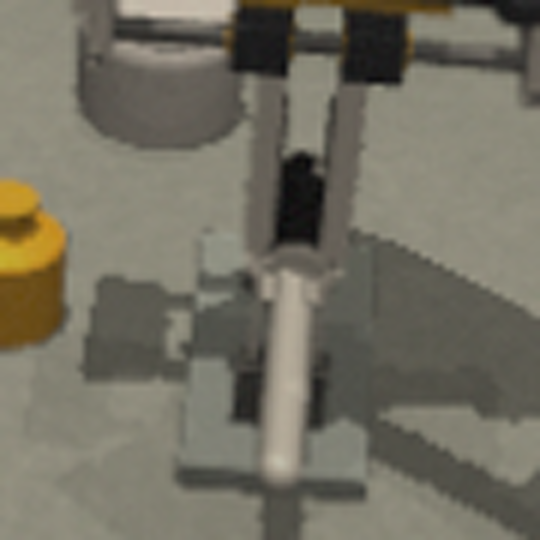

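```bash
python3 - <<'E'
from h import *
bot.open(); bot.dwell(.2); p=bot.read_state()["position"]; go([*p[:2],.16],84.2,v=.15); bot.movep([.30,-.36,.25],ori(84.2)); bot.dwell(.3); st()
for n in("top","side"): cv2.imwrite(f"pics/{n}7.png",bot.grab_frame(n))
A=cv2.resize(cv2.imread("pics/top7.png")[285:365,335:435],None,fx=4,fy=4,interpolation=2);B=cv2.resize(cv2.imread("pics/side7.png")[165:245,370:450],None,fx=5,fy=5,interpolation=2)
cv2.imwrite("pics/C7.png",np.hstack([A[:320],B[:320]]))
d=np.array([np.cos(np.radians(84.2)),np.sin(np.radians(84.2))])
c=np.array([.4183,-.2659])+.032*d
for n,k,o,e in(("side",5,(370,165),(400,0)),("top",4,(335,285),(0,0))):
    for nm,t in(("tip",.12),("collar",0),("hend",-.08)): print(n,nm,[((pix(n,[*(c+t*d),z])[0]-o)*k+e).round(0) for z in(.062,.072)])
E
```

```text
37.25 [ 0.3006 -0.359   0.2491] [-0.2  0.  -0.1] 0.0937 [-1.06 -0.06  1.73  0.    1.47 -0.96]
side tip [array([581., 372.]), array([583., 353.])]
side collar [array([593., 202.]), array([595., 183.])]
side hend [array([600., 103.]), array([602.,  85.])]
top tip [array([-37., 130.]), array([-37., 130.])]
top collar [array([164., 156.]), array([166., 155.])]
top hend [array([299., 173.]), array([302., 172.])]
```

View pics/C7.png

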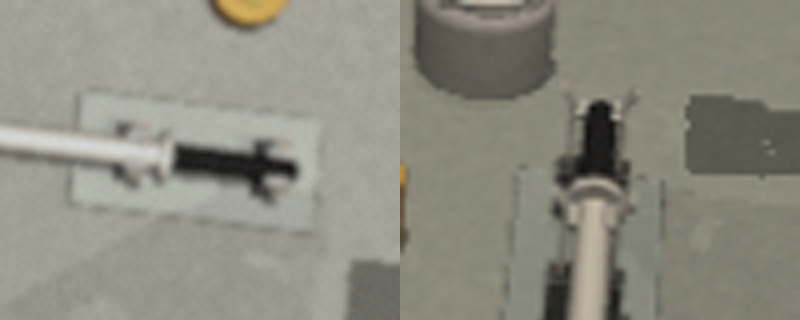

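C7 shows the handle end at (600,101) and the collar centre at about (593,202) in the side crop. Both match a rod seated at z = 62 mm, predicted (600,103) and (593,202). The collar is about 20 mm to the tip side of the middle, between the clips. I'll do one numeric tip check, then hand in.

```bash
python3 - <<'E'
from h import *
a,b=[cv2.imread(f"pics/{n}.png").astype(int) for n in("side0","side7")]
D=np.abs(a-b).max(2)>60; D[:, 470:]=0; D[:120]=0
print("changed areas",[(c,s[:4].tolist()) for c,s in blobs(D,25)[0]])
s=cv2.imread("pics/side7.png"); V=s.min(2)[:,400:414]; print("tip column brightness rows 228-246:",V[228:246,6].tolist())
bot.close_job()
E
```

```text
changed areas [(array([314.5, 176.8]), [312, 172, 7, 11]), (array([321.5, 202.5]), [313, 184, 18, 38]), (array([409.8, 189.4]), [407, 185, 6, 12]), (array([408.2, 206.4]), [406, 204, 6, 6]), (array([407.2, 222.1]), [404, 212, 7, 20]), (array([336.1, 313.2]), [322, 283, 39, 57]), (array([367.5, 310.3]), [352, 308, 29, 6])]
tip column brightness rows 228-246: [156, 158, 159, 159, 161, 160, 160, 162, 170, 164, 145, 123, 98, 78, 72, 71, 70, 71]
the job is handed in; nothing more can be done
```

I probed the hole, set the pointer, snapped the probe into the grey rack and handed the job in at about 37 s of the 72 s allowed. No verdict is reported, so what follows is from my own checks.

- **Depth:** The probe bottomed at about 83.5 mm, and a second push stopped within 0.1 mm of the first. That put the collar about 36.5 mm outside the mouth by the arm's position, or 37.5 mm by camera.
- **Pointer:** I slid it to 36.9 mm outside the mouth by the arm's position. The picture afterwards agreed with that.
- **Probe in the clips:** The handle end, collar and tip matched, to about 1–2 pixels in the side view, where a rod seated at 62 mm should appear. The tip was read while the probe was still gripped. The collar sits about 20 mm to the tip side of the middle, between the clips. The fingers are open and clear of everything.
- **Bystanders:** Comparing side views before and after, only the probe, rest, clips and pointer areas changed.

Two measurements disagreed slightly:
- **Core and rod widths:** The first core estimate used bad edges, so I redid it; its radius then came out at 34–40 mm against the stated 37.5. The rod's radius estimate was useless. I used only the centre lines, which agreed to about 1 mm.
- **Pressing down:** The gripper stopped 3 mm higher than I had planned, at 30 N. I put that down to the probe having sagged before I regripped it, and the later pictures show it seated.

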